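Fetch the hemmed-in sample tin to the paint scale

TASK

Clear the red, yellow and blue tinter tins out of the rack and stand all three in the black drip tray; only then take the small green-lidded sample tin from behind them and stand it in the middle of the scale's pan, on the dark spot. With the sample on the scale, put the three tinter tins back in the rack, each centred on the mat of its own colour (they may start mixed up), and never tip a tin over.

Things in the scene. Friction and masses are not known exactly. Their poses are not given: they have to be found in the camera images.
- tin_red: loose tinter tin with red lid and band: white cylinder 66 mm in diameter and 70 mm high; a red lid 64 mm across and 6 mm thick on it (lid top 76 mm above the underside); on the lid, centred, a plain round grey knob 28 mm in diameter and 34 mm high (its top 110 mm above the underside), the grip. 0.2 to 0.45 kg. Origin: centre of its underside, z up. Starts on one of the three mats, not always that of its own colour.
- tin_yellow: loose tinter tin with yellow lid and band: white cylinder 66 mm in diameter and 70 mm high; a yellow lid 64 mm across and 6 mm thick on it (lid top 76 mm above the underside); on the lid, centred, a plain round grey knob 28 mm in diameter and 34 mm high (its top 110 mm above the underside), the grip. 0.2 to 0.45 kg. Origin: centre of its underside, z up. Starts on one of the three mats, not always that of its own colour.
- tin_blue: loose tinter tin with blue lid and band: white cylinder 66 mm in diameter and 70 mm high; a blue lid 64 mm across and 6 mm thick on it (lid top 76 mm above the underside); on the lid, centred, a plain round grey knob 28 mm in diameter and 34 mm high (its top 110 mm above the underside), the grip. 0.2 to 0.45 kg. Origin: centre of its underside, z up. Starts on one of the three mats, not always that of its own colour.
- sample: the small sample tin that is wanted: loose plain bare-steel cylinder with a paper label and a green lid, 52 mm in diameter, 55 mm high, no knob (grip it round its sides), 0.14 to 0.28 kg. Origin: centre of its underside, z up. Starts on the bare floor of the rack, hemmed in between the three tinter tins (gaps of roughly 8 to 20 mm).
- mat_red: red square mat, 78 x 78 mm, 2 mm thick, fixed flat on the floor of the rack: the home of the tin with the red lid. Origin: centre of its underside; its top is 2 mm above. Its x and y axes are parallel to the rack's. At the start a tin stands on it and its corners show.
- mat_yellow: yellow square mat, 78 x 78 mm, 2 mm thick, fixed flat on the floor of the rack: the home of the tin with the yellow lid. Origin: centre of its underside; its top is 2 mm above. Its x and y axes are parallel to the rack's. At the start a tin stands on it and its corners show.
- mat_blue: blue square mat, 78 x 78 mm, 2 mm thick, fixed flat on the floor of the rack: the home of the tin with the blue lid. Origin: centre of its underside; its top is 2 mm above. Its x and y axes are parallel to the rack's. At the start a tin stands on it and its corners show.
- rack: the rack, a fixed aluminium board 200 mm (its x) by 250 mm (its y), floor 12 mm above the bench, with blue lips 30 mm high (from the bench) and 6 mm thick on its +x side and both y ends. Origin: centre of its underside. It bears the three mats and, at the start, the four tins.
- tray: shallow black plastic drip tray, the side area: fixed to the bench, 270 mm (its x) by 110 mm (its y), 18 mm high, walls and floor 4 mm thick. Origin: centre of its underside; its inner floor is 4 mm above. Empty at the start; three tins fit in one row along its x, about 80 mm apart (-80, 0, +80 mm).
- scale: grey bench scale, fixed, 180 x 190 mm, with a round steel pan 150 mm in diameter that bears a dark spot 68 mm in diameter at its middle. Origin: underside, straight below the pan's centre; the pan's flat top is 50 mm above it and does not move. A display box 45 mm high lies on its +x side.

How it is judged:
By the outcome, as a careful person would: the job done as asked, in the order asked, and still so for the second after the job is handed in, with the robot touching nothing.
It also fails if it takes over 139 s, if anything falls off the work surface, if the arm or the gripper's body presses on something with over 40 N, if the wrist force passes 120 N, or if a joint passes its speed limit or range.

ROBOT

A 6-joint arm with a two-finger parallel gripper is mounted at the origin on the work surface. World frame = base frame: x ahead of the robot, y to its left, z up, the work surface at z = 0. Lengths are in m, angles in rad, forces in N, time in s.
With the tool pointing down it reaches from about 0.375 to 0.975 m from the base axis. Payload 3.8 kg.
Tool frame: the origin (TCP) lies at the very end of the fingers, on their centre line; the grasp point (between the pads) lies 19 mm behind it; z points along the fingers, y is the direction in which the jaws open and shut (so a half turn about z gives the same grasp; the last joint's range is limited). The gripper opens to 85 mm and grips with 20 to 120 N. Pads are 22 mm wide; open, the fingers measure 114 mm over their backs; the gripper's body (76 mm by 85 mm) begins 54 mm behind the grasp point. The pads swing forward as they close: fully open they stand 13 mm farther back than shut.
Start: joints at [-1.152, 0.264, 1.604, -0, 1.274, -0.037], TCP at [0.297, -0.606, 0.231] pointing down, gripper open.
Joint ranges: [-2.63, 2.63], [-0.94, 2.18], [0.31, 2.57], [-1.31, 4.45], [0, 2.66], [-2.55, 2.55]. Speed limits (rad/s): [2.57, 2.57, 3.14, 3.14, 3.14, 3.14].

INTERFACE

Orientations are given as a rotation vector (axis times angle).
In Python, from workcell import status, read_camera, camera_info, order gives the robot as it stands.
- The arm moves only by the tool move_arm, never from a script. Its argument "deltas" is a list of rows, each a list of 3 entries, a list of its own where there are three numbers: the turn, a rotation vector about the world's x, y, z as a fraction of full scale, then the shift along the world's x, y, z as a fraction of full scale, then the closure, from -1 (fully open) to 1 (shut), so that 0 is half open. A call has 1 to 20 rows; each row is the pose to reach, as a shift and turn from the pose commanded when the call began; what a row does not reach only later rows make up. Full scale, the value 1, is 0.1 m for a shift and pi/2 rad for a turn. A row lasts 1/8 s, in which the tool goes at most 62.5 mm and 10.7 degrees, less where a joint would pass 70% of its speed; a pose out of reach is approached as far as the arm can. A call with a number of a shift or a turn outside -1 to 1 is refused whole. A call with a gripper value outside its range is refused whole. The fingers move at their own pace and stop on an object; "grip_force" is the grip in N (left out, the last holds). Time passes only in rows, so rows that repeat a pose let the fingers close. It gives the time, the measured TCP pose, the force and the opening at its end, in the units of the state.
- status.read_state(): the state, without advancing time (a new reading comes with each control period).
- read_camera(name): name is "side" or "top"; returns (picture, depth): 420x560x3 uint8, red, green, blue; 420x560 float32, m along the optical axis (not along the pixel's ray), 0 where there is no reading.
- camera_info(name): a dict with "K" (3x3 intrinsics, pixels), "R" (3x3) and "t" (3): a world point X has camera coordinates R X + t. Camera axes: x right, y down, z forward; pixel columns grow to the right and rows downward; lengths in m; the calibration is good to about 2 mm. A picture is of the moment at which its call begins. camera_info takes no time and is no camera call.
- order.finish_job(): hands the job in, once; it reports no verdict.
The state is a dict: "time": time; "q": joint angles; "joint_vel": joint speeds; "joint_torque": joint torques, N m; "tool_pos": TCP position; "tcp_rot": TCP orientation; "wrist_force": force on the tool from outside, world axes, zero at the start; "torque": the same for the moment, N m; "width": opening from 0.0 (shut) to 1.0 (fully open).
Only numpy, scipy, OpenCV 4.12 (cv2) and the standard library are available. Lean on these libraries where they do the work, as an engineer would, in place of code of your own. Each camera call takes 0.05 s, during which the arm holds its last target. There are 200 camera calls.

## Working session

There is one attempt and no reset: what is moved stays moved. The work goes in short steps, Python scripts to look and compute and a tool call to move; the robot and the scene stay as the last step left them, time stands still between calls to the robot, and variables do not carry over. Pictures are saved under pics/ and viewed, about 12 in all and at most 16, crops included, and the job is handed in when it is done.

Besides the shell and the picture viewer there is one more tool, called after "Call:" as a command line: name --argument value ..., lists and objects as JSON in quotes. move_arm: Moves the arm, as the interface text tells. Its arguments: {"type":"object","properties":{"deltas":{"type":"array","items":{"type":"array"}},"grip_force":{"type":"number"}},"required":["deltas"]}

```bash
ls; mkdir -p pics; python3 - <<'E'
from workcell import status, read_camera, camera_info
import cv2,numpy as np
s=status.read_state();print(s)
for n in("top","side"):
    p,d=read_camera(n);cv2.imwrite(f"pics/{n}0.png",p[:,:,::-1]);np.savez(f"{n}0.npz",p=p,d=d)
    c=camera_info(n);print(n,c)
E
```

```text
pics
{'time': 0.0, 'q': array([-1.15185400e+00,  2.64772134e-01,  1.60539717e+00, -2.31757163e-05,
        1.27371092e+00, -3.69028771e-02]), 'joint_vel': array([-0.00110438,  0.00050249,  0.00021421, -0.00030082,  0.00105038,
       -0.00018192]), 'joint_torque': array([-5.40603232e-04, -5.15105796e+01, -3.67314899e+01, -4.11453058e-06,
        1.28139148e-02,  6.92000441e-06]), 'tool_pos': array([ 0.29683487, -0.60539713,  0.22993674]), 'tcp_rot': array([-3.05815817e+00, -7.09360348e-01,  7.15881701e-04]), 'wrist_force': array([ 0.70036094,  0.1339202 , -0.7746232 ]), 'torque': array([ 0.07480968, -0.01978734, -0.00016146]), 'width': 0.997826810600892}
top {'K': array([[500.19855007,   0.        , 274.06027573],
       [  0.        , 500.19855007, 206.00073123],
       [  0.        ,   0.        ,   1.        ]]), 'R': array([[ 0.02651908, -0.99957744,  0.01190328],
       [-0.99072   , -0.02786826, -0.13303097],
       [ 0.13330648, -0.00826496, -0.9910404 ]]), 't': array([-0.01812028,  0.55008426,  1.1495948 ])}
side {'K': array([[479.63093853,   0.        , 271.48179413],
       [  0.        , 479.63093853, 219.34959662],
       [  0.        ,   0.        ,   1.        ]]), 'R': array([[ 0.992224  , -0.12378349,  0.01300674],
       [-0.08394857, -0.74271951, -0.66431947],
       [ 0.09189215,  0.65806183, -0.74733558]]), 't': array([-0.52258245,  0.06881904,  0.92788826])}
```

View pics/top0.png

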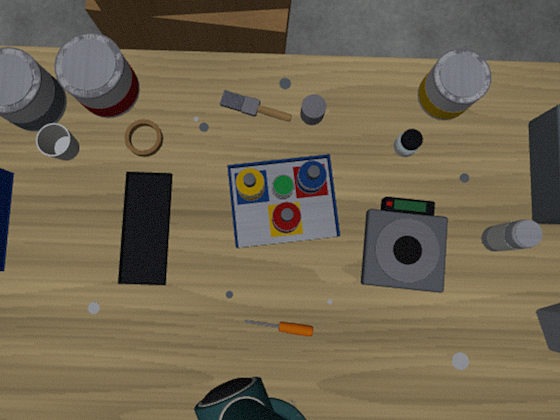

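View pics/side0.png

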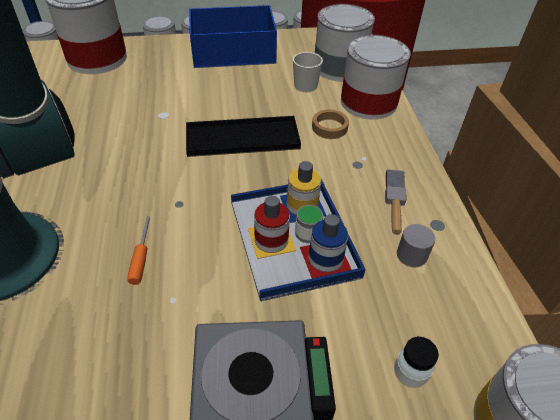

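The top view shows the yellow tin (250,182) on the blue mat, the blue tin (312,175) on the red mat, and the red tin (287,215) on the yellow mat. The sample is at (284,186), the tray at (146,228) and the scale spot at (407,250). The side view agrees.

```bash
cat > h.py <<'E'
import cv2,numpy as np
from workcell import status, read_camera, camera_info
def cloud(n,d):
    c=camera_info(n);K,R,t=c["K"],c["R"],c["t"]
    v,u=np.mgrid[:d.shape[0],:d.shape[1]]
    P=np.stack([(u-K[0,2])/K[0,0]*d,(v-K[1,2])/K[1,1]*d,d],-1)
    return (P-t)@R   # R^T (P-t)
def ray(n,uv,z):
    c=camera_info(n);K,R,t=c["K"],c["R"],c["t"]
    uv=np.atleast_2d(uv).astype(float)
    r=np.c_[(uv-[K[0,2],K[1,2]])/[K[0,0],K[1,1]],np.ones(len(uv))]@R
    o=-R.T@t; return o+r*((z-o[2])/r[:,2])[:,None]
def proj(n,X):
    c=camera_info(n);P=np.atleast_2d(X)@c["R"].T+c["t"]; q=P@c["K"].T; return q[:,:2]/q[:,2:]
H={"red":[(0,8),(172,180)],"yellow":[(18,34)],"blue":[(100,125)],"green":[(45,85)]}
def mask(p,col,s=110,v=60):
    h=cv2.cvtColor(p,cv2.COLOR_RGB2HSV);m=np.zeros(p.shape[:2],bool)
    for a,b in H[col]: m|=(h[...,0]>=a)&(h[...,0]<=b)
    return m&(h[...,1]>s)&(h[...,2]>v)
def grey(p,s=70):
    return cv2.cvtColor(p,cv2.COLOR_RGB2HSV)[...,1]<s
E
python3 - <<'E'
from h import *
for n in("top","side"):
    z=np.load(n+"0.npz");p,d=z["p"],z["d"];C=cloud(n,d)
    print(n)
    R=(C[...,0]>.4)&(C[...,0]<.8)&(abs(C[...,1])<.2)&(d>0)
    m=R&(C[...,2]>.116)&(C[...,2]<.14)
    k,l,st,ce=cv2.connectedComponentsWithStats(m.astype(np.uint8))
    for i in range(1,k):
        if st[i,4]>15:
            P=C[l==i];print("knob",st[i,4],ce[i].round(1),P.mean(0).round(4),((P.max(0)+P.min(0))/2).round(4), np.ptp(P,0).round(3), "ray",ray(n,ce[i],.124).round(4))
    for col in H:
        m=R&mask(p,col)
        for lo,hi,nm in((.08,.1,"lid"),(.06,.075,"slid"),(.008,.02,"mat")):
            mm=m&(C[...,2]>lo)&(C[...,2]<hi)
            if mm.sum()>15:
                P=C[mm];print(col,nm,mm.sum(),P.mean(0).round(4),((P.max(0)+P.min(0))/2).round(4),np.ptp(P,0).round(3))
    g=cv2.cvtColor(p,cv2.COLOR_RGB2HSV)[...,2]
    for nm,box in(("tray",(.4,.75,.25,.45)),("spot",(.45,.65,-.35,-.17))):
        m=((g<45)&(C[...,0]>box[0])&(C[...,0]<box[1])&(C[...,1]>box[2])&(C[...,1]<box[3])).astype(np.uint8)
        k,l,st,ce=cv2.connectedComponentsWithStats(m)
        for i in range(1,k):
            if st[i,4]>300:
                P=C[l==i];r=cv2.minAreaRect((P[:,:2]*1000).astype(np.float32));print(nm,st[i,4],ce[i],P.mean(0).round(4),np.median(P[:,2]),r)
E
```

```text
top
knob 123 [313.8 171.7] [ 0.6182 -0.0885  0.1228] [ 0.6185 -0.089   0.1217] [0.027 0.027 0.011] ray [[ 0.6179 -0.0884  0.124 ]]
knob 124 [249.4 179.3] [0.5969 0.0537 0.1232] [0.5977 0.0537 0.1228] [0.027 0.025 0.012] ray [[0.5968 0.0536 0.124 ]]
knob 125 [287.2 214.5] [ 0.5208 -0.0317  0.1231] [ 0.5209 -0.0313  0.1235] [0.025 0.026 0.013] ray [[ 0.5207 -0.0316  0.124 ]]
red lid 447 [ 0.5215 -0.0307  0.0892] [ 0.5475 -0.0595  0.0879] [0.111 0.118 0.014]
red mat 254 [ 0.602  -0.0839  0.0135] [ 0.6191 -0.0893  0.0136] [0.084 0.085 0.011]
yellow lid 454 [0.5955 0.0529 0.0888] [0.5666 0.0118 0.0896] [0.128 0.148 0.019]
yellow mat 398 [ 0.5797 -0.0158  0.014 ] [0.6403 0.0072 0.014 ] [0.319 0.159 0.012]
blue lid 412 [ 0.6175 -0.0864  0.0892] [ 0.6201 -0.0478  0.0893] [0.062 0.14  0.014]
blue mat 257 [0.585  0.0294 0.0132] [ 0.5816 -0.0309  0.014 ] [0.189 0.25  0.012]
green slid 281 [ 0.5968 -0.022   0.0673] [ 0.5964 -0.0223  0.0682] [0.043 0.042 0.011]
tray 4284 [145.28081232 219.77847806] [0.5128 0.3075 0.0041] 0.003147356569677044 ((513.7986450195312, 307.4825439453125), (114.936798095
[... 1042 characters left out ...]
5778 0.0404 0.0141] [ 0.5554 -0.0319  0.0136] [0.206 0.258 0.011]
green slid 321 [ 0.5963 -0.0221  0.0681] [ 0.5962 -0.0222  0.0682] [0.044 0.044 0.007]
tray 2788 [249.6133429  133.54447633] [0.5119 0.3129 0.0064] 0.004782703062004965 ((513.4205322265625, 305.7642822265625), (226.8196258544922, 111.50133514404297), 0.004773008171468973)
spot 500 [316.076 359.41 ] [ 0.5582 -0.303   0.0444] 0.04464064282952329 ((560.0039672851562, -307.8467712402344), (86.13919067382812, 34.576786041259766), 85.82406616210938)
spot 868 [258.20391705 372.06797235] [ 0.4664 -0.3158  0.0506] 0.05057511530917467 ((468.94677734375, -315.32843017578125), (37.741825103759766, 67.4493408203125), 0.0034769754856824875)
```

```bash
python3 - <<'E'
from h import *
im=[]
for n in("top","side"):
    z=np.load(n+"0.npz");p,d=z["p"],z["d"];C=cloud(n,d)
    for col,c in(("blue",(.597,.0537)),("red",(.6182,-.0885)),("yellow",(.521,-.0315))):
        m=mask(p,col,90,40)&(abs(C[...,2]-.014)<.0045)&(np.hypot(C[...,0]-c[0],C[...,1]-c[1])<.062)&(d>0)
        # only wall lip excluded for blue by z<.0185
        k,l,st,ce=cv2.connectedComponentsWithStats(m.astype(np.uint8))
        for i in range(1,k):
            if st[i,4]<8: m[l==i]=0
        v,u=np.nonzero(m);P=ray(n,np.c_[u,v],.014)[:,:2]
        r=cv2.minAreaRect((P*1000).astype(np.float32));print(n,col,m.sum(),r)
    g=cv2.cvtColor(p,cv2.COLOR_RGB2HSV)[...,2]
    for nm,box in(("tray",(.34,.70,.22,.40)),("spot",(.40,.53,-.37,-.25))):
        m=((g<50)&(C[...,0]>box[0])&(C[...,0]<box[1])&(C[...,1]>box[2])&(C[...,1]<box[3])).astype(np.uint8)
        k,l,st,ce=cv2.connectedComponentsWithStats(m)
        i=1+np.argmax(st[1:,4]);P=C[l==i];print(n,nm,ce[i],P[:,:].mean(0).round(4),cv2.minAreaRect((P[:,:2]*1000).astype(np.float32)), ray(n,ce[i],.05))
    # rack lips
    m=mask(p,"blue",60,30)&(abs(C[...,2]-.030)<.006)&(abs(C[...,0]-.58)<.2)&(abs(C[...,1]+.02)<.2)
    P=C[m];print("lip",m.sum(),cv2.minAreaRect((P[:,:2]*1000).astype(np.float32)))
    q=p[130:270,210:360] if n=="top" else p[150:310,215:375]
    im.append(cv2.resize(q,(390,390),interpolation=cv2.INTER_CUBIC))
cv2.imwrite("pics/mats.png",np.hstack(im)[:,:,::-1])
E
```

```text
top blue 236 ((598.9276733398438, 53.28169631958008), (77.06333923339844, 76.32905578613281), 7.877671718597412)
top red 243 ((618.3373413085938, -89.2012710571289), (76.05159759521484, 76.71302032470703), 7.827673435211182)
top yellow 278 ((522.8169555664062, -30.094253540039062), (77.273681640625, 77.03595733642578), 7.914163112640381)
top tray [145.07178695 228.27093786] [0.4924 0.3067 0.0044] ((495.5283203125, 306.9245910644531), (116.56120300292969, 271.7759094238281), 89.6486587524414) [[0.48796553 0.29535813 0.05      ]]
top spot [407.07594937 249.64873418] [ 0.455  -0.3149  0.0501] ((454.8581237792969, -314.8760681152344), (64.56047058105469, 64.83583068847656), 27.984281539916992) [[ 0.45492106 -0.31494279  0.05      ]]
lip 603 ((536.2369384765625, -53.203399658203125), (267.40606689453125, 297.9853515625), 7.911025524139404)
side blue 174 ((603.1112060546875, 60.5419807434082), (95.05156707763672, 91.24727630615234), 8.303207397460938)
side red 401 ((618.2904052734375, -88.26091766357422), (79.09650421142578, 75.74457550048828), 7.661370277404785)
side yellow 367 ((522.316162109375, -30.495296478271484), (78.92570495605469, 79.1987533569336), 7.624334335327148)
side tray [241.44609164 135.52614555] [0.4914 0.3068 0.007 ] ((492.1990966796875, 304.0504150390625), (118.01445007324219, 269.0061950683594), 89.44837188720703) [[0.48795076 0.25188291 0.05      ]]
side spot [250.42732167 373.07873486] [ 0.4546 -0.316   0.0506] ((455.1931457519531, -315.1243591308594), (67.15922546386719, 65.68653106689453), 44.715389251708984) [[ 0.45455245 -0.31602095  0.05      ]]
lip 991 ((566.7805786132812, -24.171401977539062), (199.70068359375, 253.66668701171875), 8.213583946228027)
```

View pics/mats.png

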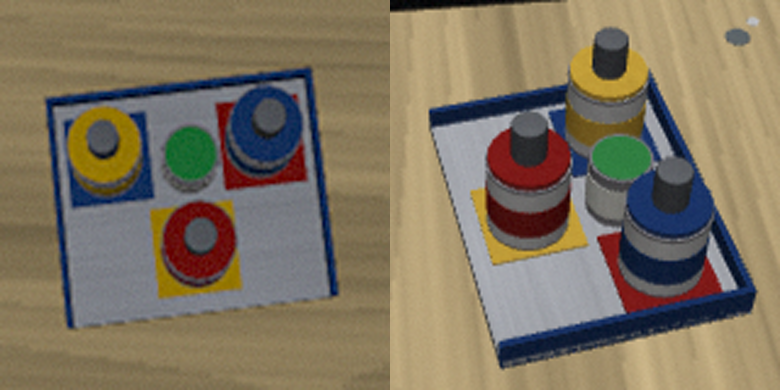

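The mats are 7.8° CCW at blue (.599,.0535), red (.618,-.089) and yellow (.5226,-.0303). The tray centre is (.494,.3065) and the scale spot is (.455,-.315). I'll set the jaws along the rack's y and test the first step.

Call:
move_arm --deltas '[[[0,0,-0.07],[0.12,0.32,0],-1],[[0,0,-0.14],[0.25,0.64,0],-1],[[0,0,-0.203],[0.37,0.96,0],-1],[[0,0,-0.203],[0.37,0.96,0],-1]]' --grip_force 50

```text
time: 0.6
tool_pos: [0.3347, -0.5079, 0.2308]
tcp_rot: [-3.132, -0.218, 0.001]
wrist_force: [0.3, 0.2, -0.1]
width: 1.002
```

Call:
move_arm --deltas '[[[0,0,0],[0.12,0.32,0],-1],[[0,0,0],[0.25,0.64,0],-1],[[0,0,0],[0.37,0.96,0],-1]]'

```text
time: 0.98
tool_pos: [0.3711, -0.4139, 0.2309]
tcp_rot: [3.134, 0.215, -0.001]
wrist_force: [0.6, 0.3, 0.9]
width: 1.002
```

Call:
move_arm --deltas '[[[0,0,0],[0.12,0.32,0],-1],[[0,0,0],[0.25,0.64,0],-1],[[0,0,0],[0.37,0.96,0],-1]]'

```text
time: 1.35
tool_pos: [0.4083, -0.3178, 0.2311]
tcp_rot: [3.134, 0.215, -0.0]
wrist_force: [1.0, -0.0, 1.2]
width: 1.0
```

Call:
move_arm --deltas '[[[0,0,0],[0.12,0.32,0],-1],[[0,0,0],[0.25,0.64,0],-1],[[0,0,0],[0.37,0.96,0],-1]]'

```text
time: 1.72
tool_pos: [0.4455, -0.2219, 0.2312]
tcp_rot: [3.134, 0.215, -0.0]
wrist_force: [0.2, -0.4, 0.6]
width: 1.0
```

Call:
move_arm --deltas '[[[0,0,0],[0.12,0.32,0],-1],[[0,0,0],[0.25,0.64,0],-1],[[0,0,0],[0.37,0.96,0],-1]]'

```text
time: 2.1
tool_pos: [0.4827, -0.1258, 0.2312]
tcp_rot: [3.134, 0.216, 0.0]
wrist_force: [0.5, -0.2, -0.1]
width: 0.998
```

Call:
move_arm --deltas '[[[0,0,0],[0.12,0.32,0],-1],[[0,0,0],[0.25,0.64,0],-1],[[0,0,0],[0.37,0.96,0],-1],[[0,0,0],[0.37,0.96,0],-1]]'

```text
time: 2.6
tool_pos: [0.5199, -0.029, 0.231]
tcp_rot: [-3.134, -0.22, 0.0]
wrist_force: [0.2, 0.1, 0.2]
width: 0.998
```

Call:
move_arm --deltas '[[[0,0,0],[0.01,-0.025,-0.3],-1],[[0,0,0],[0.01,-0.025,-0.6],-1],[[0,0,0],[0.01,-0.025,-0.9],-1]]'

```text
time: 2.98
tool_pos: [0.52, -0.0341, 0.1404]
tcp_rot: [3.133, 0.215, 0.0]
wrist_force: [0.6, -0.6, 0.9]
width: 0.998
```

Call:
move_arm --deltas '[[[0,0,0],[0,0,-0.2],-1],[[0,0,0],[0,0,-0.4],-1],[[0,0,0],[0,0,-0.45],-1],[[0,0,0],[0,0,-0.45],1],[[0,0,0],[0,0,-0.45],1],[[0,0,0],[0,0,-0.45],1],[[0,0,0],[0,0,-0.45],1],[[0,0,0],[0,0,-0.45],1],[[0,0,0],[0,0,-0.45],1]]' --grip_force 50

```text
time: 4.1
tool_pos: [0.5209, -0.0324, 0.0972]
tcp_rot: [-3.134, -0.215, -0.003]
wrist_force: [-0.5, 2.3, 5.9]
width: 0.311
```

Call:
move_arm --deltas '[[[0,0,0],[0,0,0.06],1],[[0,0,0],[0,0,0.25],1],[[0,0,0],[0,0,0.5],1],[[0,0,0],[0,0,0.75],1],[[0,0,0],[0,0,0.95],1]]'

```text
time: 4.72
tool_pos: [0.5192, -0.0328, 0.1911]
tcp_rot: [3.134, 0.215, -0.003]
wrist_force: [-1.0, -0.5, -3.8]
width: 0.313
```

Call:
move_arm --deltas '[[[0,0,0],[-0.03,0.1,0.2],1],[[0,0,0],[-0.12,0.35,0.4],1],[[0,0,0],[-0.2,0.6,0.4],1],[[0,0,0],[-0.27,0.85,0.4],1]]'

```text
time: 5.22
tool_pos: [0.4919, 0.0527, 0.2304]
tcp_rot: [3.134, 0.214, -0.003]
wrist_force: [0.1, -0.4, -4.3]
width: 0.315
```

Call:
move_arm --deltas '[[[0,0,0],[-0.08,0.25,0],1],[[0,0,0],[-0.16,0.5,0],1],[[0,0,0],[-0.27,0.85,0],1]]'

```text
time: 5.6
tool_pos: [0.4649, 0.1373, 0.2299]
tcp_rot: [3.133, 0.213, -0.004]
wrist_force: [-0.0, 0.8, -4.4]
width: 0.309
```

Call:
move_arm --deltas '[[[0,0,0],[-0.08,0.25,0],1],[[0,0,0],[-0.16,0.5,0],1],[[0,0,0],[-0.27,0.85,0],1]]'

```text
time: 5.98
tool_pos: [0.438, 0.2222, 0.2299]
tcp_rot: [3.133, 0.214, -0.004]
wrist_force: [0.7, 0.2, -3.1]
width: 0.31
```

Call:
move_arm --deltas '[[[0,0,0],[-0.08,0.25,0],1],[[0,0,0],[-0.16,0.5,0],1],[[0,0,0],[-0.22,0.75,0],1],[[0,0,0],[-0.26,0.84,0],1],[[0,0,0],[-0.26,0.84,0],1]]'

```text
time: 6.6
tool_pos: [0.4124, 0.306, 0.2304]
tcp_rot: [3.133, 0.217, -0.002]
wrist_force: [0.5, -0.1, -4.5]
width: 0.311
```

Call:
move_arm --deltas '[[[0,0,0],[0.01,0,-0.2],1],[[0,0,0],[0.01,0,-0.45],1],[[0,0,0],[0.01,0,-0.7],1],[[0,0,0],[0.01,0,-0.95],1]]'

```text
time: 7.1
tool_pos: [0.4144, 0.3051, 0.1354]
tcp_rot: [3.133, 0.213, -0.0]
wrist_force: [-0.0, -0.3, -3.6]
width: 0.314
```

Call:
move_arm --deltas '[[[0,0,0],[0,0,-0.2],1],[[0,0,0],[0,0,-0.38],1],[[0,0,0],[0,0,-0.43],1],[[0,0,0],[0,0,-0.46],1],[[0,0,0],[0,0,-0.475],1],[[0,0,0],[0,0,-0.475],1]]'

```text
time: 7.85
tool_pos: [0.4145, 0.3067, 0.0894]
tcp_rot: [-3.134, -0.215, -0.002]
wrist_force: [0.5, 0.5, -3.6]
width: 0.312
```

Call:
move_arm --deltas '[[[0,0,0],[0,0,-0.015],1],[[0,0,0],[0,0,-0.025],1],[[0,0,0],[0,0,-0.025],1]]'

```text
time: 8.22
tool_pos: [0.4147, 0.3069, 0.0873]
tcp_rot: [-3.133, -0.215, -0.002]
wrist_force: [-0.7, -0.0, 3.0]
width: 0.308
```

Call:
move_arm --deltas '[[[0,0,0],[0,0,0],-1],[[0,0,0],[0,0,0],-1],[[0,0,0],[0,0,0],-1],[[0,0,0],[0,0,0.1],-1],[[0,0,0],[0,0,0.4],-1],[[0,0,0],[0,0,0.7],-1],[[0,0,0],[0,0,1],-1]]'

```text
time: 9.1
tool_pos: [0.4142, 0.3065, 0.1879]
tcp_rot: [-3.134, -0.215, -0.001]
wrist_force: [-0.4, -0.2, -0.5]
width: 1.0
```

Call:
move_arm --deltas '[[[0,0,0],[0.2,-0.28,0],-1],[[0,0,0],[0.4,-0.56,0],-1],[[0,0,0],[0.61,-0.845,0],-1]]'

```text
time: 9.48
tool_pos: [0.4759, 0.2213, 0.1874]
tcp_rot: [-3.134, -0.216, -0.002]
wrist_force: [0.3, 0.0, 0.4]
width: 1.001
```

Call:
move_arm --deltas '[[[0,0,0],[0.2,-0.28,0],-1],[[0,0,0],[0.4,-0.56,0],-1],[[0,0,0],[0.61,-0.845,0],-1]]'

```text
time: 9.85
tool_pos: [0.5369, 0.1365, 0.1872]
tcp_rot: [-3.134, -0.215, -0.002]
wrist_force: [0.3, 0.5, -0.7]
width: 1.001
```

Call:
move_arm --deltas '[[[0,0,0],[0.2,-0.28,0],-1],[[0,0,0],[0.4,-0.56,0],-1],[[0,0,0],[0.6,-0.845,0],-1],[[0,0,0],[0.6,-0.845,0],-1]]'

```text
time: 10.35
tool_pos: [0.5975, 0.051, 0.187]
tcp_rot: [3.134, 0.21, 0.002]
wrist_force: [-0.7, 0.4, 0.4]
width: 1.003
```

Call:
move_arm --deltas '[[[0,0,0],[0,0.02,-0.3],-1],[[0,0,0],[0,0.02,-0.6],-1],[[0,0,0],[0,0.02,-0.85],-1],[[0,0,0],[0,0.02,-0.9],-1],[[0,0,0],[0,0.02,-0.9],1],[[0,0,0],[0,0.02,-0.9],1],[[0,0,0],[0,0.02,-0.9],1],[[0,0,0],[0,0.02,-0.9],1],[[0,0,0],[0,0.02,-0.9],1],[[0,0,0],[0,0.02,-0.9],1]]'

```text
time: 11.6
tool_pos: [0.5971, 0.0552, 0.0977]
tcp_rot: [-3.134, -0.215, -0.003]
wrist_force: [-0.7, 1.6, 5.9]
width: 0.314
```

Call:
move_arm --deltas '[[[0,0,0],[0,0,0.06],1],[[0,0,0],[0,0,0.25],1],[[0,0,0],[0,0,0.5],1],[[0,0,0],[0,0,0.75],1],[[0,0,0],[0,0,0.95],1]]'

```text
time: 12.22
tool_pos: [0.5964, 0.0548, 0.1932]
tcp_rot: [3.134, 0.215, 0.002]
wrist_force: [-0.2, 0.3, -2.8]
width: 0.31
```

Call:
move_arm --deltas '[[[0,0,0],[-0.01,0.1,0.2],1],[[0,0,0],[-0.03,0.35,0.4],1],[[0,0,0],[-0.05,0.6,0.4],1],[[0,0,0],[-0.08,0.85,0.4],1]]'

```text
time: 12.72
tool_pos: [0.5879, 0.1413, 0.2322]
tcp_rot: [-3.134, -0.215, -0.001]
wrist_force: [-0.2, 0.3, -3.1]
width: 0.316
```

Call:
move_arm --deltas '[[[0,0,0],[-0.03,0.28,0],1],[[0,0,0],[-0.05,0.56,0],1],[[0,0,0],[-0.08,0.85,0],1]]'

```text
time: 13.1
tool_pos: [0.5795, 0.2263, 0.2315]
tcp_rot: [-3.134, -0.215, 0.001]
wrist_force: [1.1, -0.1, -2.6]
width: 0.309
```

Call:
move_arm --deltas '[[[0,0,0],[-0.03,0.28,0],1],[[0,0,0],[-0.05,0.56,0],1],[[0,0,0],[-0.07,0.75,0],1],[[0,0,0],[-0.08,0.84,0],1],[[0,0,0],[-0.08,0.84,0],1]]'

```text
time: 13.72
tool_pos: [0.5719, 0.3091, 0.2312]
tcp_rot: [3.134, 0.216, -0.001]
wrist_force: [-0.1, 0.3, -3.5]
width: 0.31
```

Call:
move_arm --deltas '[[[0,0,0],[0.02,-0.02,-0.2],1],[[0,0,0],[0.02,-0.02,-0.45],1],[[0,0,0],[0.02,-0.02,-0.7],1],[[0,0,0],[0.02,-0.02,-0.95],1]]'

```text
time: 14.22
tool_pos: [0.5737, 0.3052, 0.1338]
tcp_rot: [3.133, 0.213, -0.003]
wrist_force: [-0.0, 0.4, -3.1]
width: 0.316
```

Call:
move_arm --deltas '[[[0,0,0],[0,0,-0.2],1],[[0,0,0],[0,0,-0.38],1],[[0,0,0],[0,0,-0.43],1],[[0,0,0],[0,0,-0.46],1],[[0,0,0],[0,0,-0.485],1],[[0,0,0],[0,0,-0.485],1]]'

```text
time: 14.98
tool_pos: [0.5745, 0.3072, 0.0884]
tcp_rot: [-3.134, -0.215, -0.002]
wrist_force: [-0.2, -0.6, -3.2]
width: 0.308
```

Call:
move_arm --deltas '[[[0,0,0],[0,0,-0.01],1],[[0,0,0],[0,0,-0.015],1],[[0,0,0],[0,0,-0.015],1]]'

```text
time: 15.35
tool_pos: [0.5749, 0.3074, 0.0877]
tcp_rot: [-3.133, -0.215, -0.003]
wrist_force: [-1.3, -0.4, 4.0]
width: 0.309
```

Call:
move_arm --deltas '[[[0,0,0],[0,0,0],-1],[[0,0,0],[0,0,0],-1],[[0,0,0],[0,0,0],-1],[[0,0,0],[0,0,0.1],-1],[[0,0,0],[0,0,0.4],-1],[[0,0,0],[0,0,0.7],-1],[[0,0,0],[0,0,1],-1]]'

```text
time: 16.23
tool_pos: [0.5743, 0.307, 0.188]
tcp_rot: [-3.134, -0.215, -0.001]
wrist_force: [0.3, 0.6, 0.1]
width: 1.003
```

Call:
move_arm --deltas '[[[0,0,0],[0.04,-0.33,0],-1],[[0,0,0],[0.08,-0.66,0],-1],[[0,0,0],[0.11,-0.99,0],-1]]'

```text
time: 16.6
tool_pos: [0.5855, 0.2071, 0.1873]
tcp_rot: [-3.134, -0.216, -0.002]
wrist_force: [0.5, -0.4, 0.0]
width: 0.999
```

Call:
move_arm --deltas '[[[0,0,0],[0.04,-0.33,0],-1],[[0,0,0],[0.08,-0.66,0],-1],[[0,0,0],[0.11,-0.99,0],-1]]'

```text
time: 16.98
tool_pos: [0.5965, 0.1079, 0.1872]
tcp_rot: [-3.134, -0.215, -0.002]
wrist_force: [0.3, -0.0, -0.1]
width: 0.999
```

Call:
move_arm --deltas '[[[0,0,0],[0.04,-0.33,0],-1],[[0,0,0],[0.08,-0.66,0],-1],[[0,0,0],[0.11,-0.99,0],-1]]'

```text
time: 17.35
tool_pos: [0.6075, 0.0088, 0.1872]
tcp_rot: [3.134, 0.215, 0.002]
wrist_force: [-0.2, 0.2, 0.1]
width: 1.002
```

Call:
move_arm --deltas '[[[0,0,0],[0.04,-0.33,0],-1],[[0,0,0],[0.08,-0.66,0],-1],[[0,0,0],[0.11,-0.99,0],-1],[[0,0,0],[0.11,-0.99,0],-1]]'

```text
time: 17.85
tool_pos: [0.6185, -0.0913, 0.187]
tcp_rot: [3.134, 0.21, 0.002]
wrist_force: [-0.4, 1.2, -0.4]
width: 0.999
```

Call:
move_arm --deltas '[[[0,0,0],[0,0,-0.3],-1],[[0,0,0],[0,0,-0.6],-1],[[0,0,0],[0,0,-0.85],-1],[[0,0,0],[0,0,-0.9],-1],[[0,0,0],[0,0,-0.9],1],[[0,0,0],[0,0,-0.9],1],[[0,0,0],[0,0,-0.9],1],[[0,0,0],[0,0,-0.9],1],[[0,0,0],[0,0,-0.9],1],[[0,0,0],[0,0,-0.9],1]]'

```text
time: 19.1
tool_pos: [0.6191, -0.0889, 0.0977]
tcp_rot: [-3.134, -0.215, -0.003]
wrist_force: [-0.3, 2.6, 5.7]
width: 0.31
```

Call:
move_arm --deltas '[[[0,0,0],[0,0,0.06],1],[[0,0,0],[0,0,0.25],1],[[0,0,0],[0,0,0.5],1],[[0,0,0],[0,0,0.75],1],[[0,0,0],[0,0,0.95],1]]'

```text
time: 19.73
tool_pos: [0.6183, -0.0893, 0.1931]
tcp_rot: [3.134, 0.215, 0.001]
wrist_force: [0.9, -0.7, -3.0]
width: 0.313
```

Call:
move_arm --deltas '[[[0,0,0],[-0.03,0.1,0.2],1],[[0,0,0],[-0.1,0.35,0.4],1],[[0,0,0],[-0.2,0.65,0.4],1],[[0,0,0],[-0.31,0.99,0.4],1]]'

```text
time: 20.23
tool_pos: [0.5865, 0.0111, 0.2321]
tcp_rot: [-3.134, -0.214, -0.0]
wrist_force: [-0.6, -0.5, -4.1]
width: 0.311
```

Call:
move_arm --deltas '[[[0,0,0],[-0.1,0.33,0],1],[[0,0,0],[-0.2,0.66,0],1],[[0,0,0],[-0.31,0.99,0],1]]'

```text
time: 20.6
tool_pos: [0.5551, 0.1104, 0.2316]
tcp_rot: [-3.134, -0.215, 0.001]
wrist_force: [-0.4, 1.2, -3.5]
width: 0.312
```

Call:
move_arm --deltas '[[[0,0,0],[-0.1,0.33,0],1],[[0,0,0],[-0.2,0.66,0],1],[[0,0,0],[-0.31,0.99,0],1]]'

```text
time: 20.98
tool_pos: [0.524, 0.2093, 0.2316]
tcp_rot: [-3.134, -0.215, 0.001]
wrist_force: [0.4, 0.5, -2.9]
width: 0.31
```

Call:
move_arm --deltas '[[[0,0,0],[-0.1,0.33,0],1],[[0,0,0],[-0.2,0.66,0],1],[[0,0,0],[-0.28,0.88,0],1],[[0,0,0],[-0.31,0.98,0],1],[[0,0,0],[-0.31,0.98,0],1],[[0,0,0],[-0.31,0.98,0],1]]'

```text
time: 21.72
tool_pos: [0.4943, 0.3051, 0.2313]
tcp_rot: [3.134, 0.214, -0.0]
wrist_force: [1.4, 0.4, -3.8]
width: 0.313
```

Call:
move_arm --deltas '[[[0,0,0],[0,0.01,-0.2],1],[[0,0,0],[0,0.01,-0.45],1],[[0,0,0],[0,0.01,-0.7],1],[[0,0,0],[0,0.01,-0.95],1]]'

```text
time: 22.22
tool_pos: [0.4936, 0.3058, 0.1338]
tcp_rot: [3.133, 0.213, -0.002]
wrist_force: [-0.2, -0.2, -3.8]
width: 0.309
```

Call:
move_arm --deltas '[[[0,0,0],[0,0,-0.2],1],[[0,0,0],[0,0,-0.38],1],[[0,0,0],[0,0,-0.44],1],[[0,0,0],[0,0,-0.47],1],[[0,0,0],[0,0,-0.485],1],[[0,0,0],[0,0,-0.495],1],[[0,0,0],[0,0,-0.495],1]]'

```text
time: 23.1
tool_pos: [0.4948, 0.3074, 0.0878]
tcp_rot: [-3.133, -0.215, -0.003]
wrist_force: [-1.2, 0.8, -1.5]
width: 0.311
```

Call:
move_arm --deltas '[[[0,0,0],[0,0,-0.005],1],[[0,0,0],[0,0,-0.01],1],[[0,0,0],[0,0,-0.01],-1],[[0,0,0],[0,0,-0.01],-1],[[0,0,0],[0,0,-0.01],-1],[[0,0,0],[0,0,0.1],-1],[[0,0,0],[0,0,0.4],-1],[[0,0,0],[0,0,0.7],-1],[[0,0,0],[0,0,1],-1]]'

```text
time: 24.22
tool_pos: [0.4942, 0.307, 0.1885]
tcp_rot: [-3.134, -0.215, -0.001]
wrist_force: [0.1, 0.3, 0.3]
width: 0.994
```

Call:
move_arm --deltas '[[[0,0,0],[0.1,-0.33,0],-1],[[0,0,0],[0.2,-0.66,0],-1],[[0,0,0],[0.31,-0.99,0],-1]]'

```text
time: 24.6
tool_pos: [0.5256, 0.2071, 0.1879]
tcp_rot: [-3.134, -0.216, -0.002]
wrist_force: [0.5, 1.1, 0.6]
width: 0.997
```

Call:
move_arm --deltas '[[[0,0,0],[0.1,-0.33,0],-1],[[0,0,0],[0.2,-0.66,0],-1],[[0,0,0],[0.31,-0.99,0],-1],[[0,0,0],[0.31,-0.99,0],-1]]'

```text
time: 25.1
tool_pos: [0.557, 0.107, 0.1876]
tcp_rot: [3.134, 0.21, 0.002]
wrist_force: [0.1, -0.4, 0.4]
width: 0.997
```

```bash
python3 - <<'E'
from h import *
im=[]
for n in("top","side"):
    p,d=read_camera(n);C=cloud(n,d);im.append(cv2.resize(p,(400,300)))
    m=mask(p,"green")&(C[...,2]>.055)&(C[...,2]<.08)&(abs(C[...,0]-.597)<.08)&(abs(C[...,1]+.02)<.08)
    if m.sum(): P=C[m];print(n,"sample",m.sum(),P.mean(0).round(4),((P.max(0)+P.min(0))/2).round(4))
    m=(C[...,2]>.105)&(C[...,2]<.125)&(abs(C[...,0]-.49)<.14)&(abs(C[...,1]-.3065)<.03)
    k,l,st,ce=cv2.connectedComponentsWithStats(m.astype(np.uint8))
    for i in range(1,k):
        if st[i,4]>30: print("knob",C[l==i].mean(0).round(4))
cv2.imwrite("pics/a.png",np.hstack(im)[:,:,::-1])
E
```

```text
top sample 281 [ 0.5968 -0.022   0.0671] [ 0.596  -0.0223  0.0673]
knob [0.5753 0.3051 0.1126]
knob [0.4946 0.306  0.1123]
knob [0.4154 0.3055 0.1126]
side sample 321 [ 0.5964 -0.0221  0.068 ] [ 0.5963 -0.0212  0.0678]
knob [0.4947 0.303  0.1124]
knob [0.4152 0.3025 0.1123]
```

View pics/a.png

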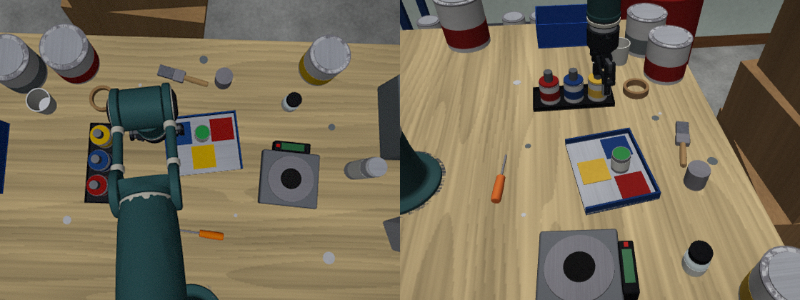

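The three tins stand upright in the tray (knobs within 2 mm of the slots) and the sample is unmoved. Next I take the sample.

Call:
move_arm --deltas '[[[0,0,0],[0.1,-0.3,0],-1],[[0,0,0],[0.3,-0.6,0],-1],[[0,0,0],[0.4,-0.9,0],-1]]'

```text
time: 25.58
tool_pos: [0.5968, 0.0195, 0.1872]
tcp_rot: [-3.134, -0.218, -0.001]
wrist_force: [0.4, -0.1, -0.4]
width: 1.0
```

Call:
move_arm --deltas '[[[0,0,0],[0,-0.3,0],-1],[[0,0,0],[0,-0.4,-0.2],-1],[[0,0,0],[0,-0.4,-0.5],-1],[[0,0,0],[0,-0.4,-0.8],-1],[[0,0,0],[0,-0.4,-0.8],-1],[[0,0,0],[0,-0.4,-0.8],-1]]'

```text
time: 26.32
tool_pos: [0.5962, -0.0202, 0.107]
tcp_rot: [-3.134, -0.216, -0.0]
wrist_force: [-0.1, 0.3, 0.5]
width: 1.0
```

Call:
move_arm --deltas '[[[0,0,0],[0.005,-0.015,-0.2],-1],[[0,0,0],[0.005,-0.015,-0.45],-1],[[0,0,0],[0.005,-0.015,-0.7],-1],[[0,0,0],[0.005,-0.015,-0.79],-1],[[0,0,0],[0.005,-0.015,-0.79],-1],[[0,0,0],[0.005,-0.015,-0.79],1],[[0,0,0],[0.005,-0.015,-0.79],1],[[0,0,0],[0.005,-0.015,-0.79],1],[[0,0,0],[0.005,-0.015,-0.79],1],[[0,0,0],[0.005,-0.015,-0.79],1]]' --grip_force 40

```text
time: 27.58
tool_pos: [0.598, -0.0226, 0.0293]
tcp_rot: [3.134, 0.215, 0.004]
wrist_force: [0.6, 0.9, 5.3]
width: 0.593
```

Call:
move_arm --deltas '[[[0,0,0],[0,0,0.06],1],[[0,0,0],[0,0,0.25],1],[[0,0,0],[0,0,0.5],1],[[0,0,0],[0,0,0.75],1],[[0,0,0],[0,0,1],1]]'

```text
time: 28.2
tool_pos: [0.5964, -0.0226, 0.1294]
tcp_rot: [3.134, 0.215, 0.0]
wrist_force: [0.5, -0.4, -2.7]
width: 0.601
```

Call:
move_arm --deltas '[[[0,0,0],[-0.06,-0.12,0],1],[[0,0,0],[-0.18,-0.36,0],1],[[0,0,0],[-0.33,-0.66,0],1],[[0,0,0],[-0.475,-0.975,0],1]]'

```text
time: 28.7
tool_pos: [0.5471, -0.1212, 0.1265]
tcp_rot: [-3.134, -0.215, 0.004]
wrist_force: [0.1, 0.8, -2.7]
width: 0.599
```

Call:
move_arm --deltas '[[[0,0,0],[-0.15,-0.32,0],1],[[0,0,0],[-0.31,-0.65,0],1],[[0,0,0],[-0.475,-0.975,0],1]]'

```text
time: 29.08
tool_pos: [0.4994, -0.2187, 0.1265]
tcp_rot: [-3.133, -0.215, 0.003]
wrist_force: [0.4, 0.1, -1.4]
width: 0.603
```

Call:
move_arm --deltas '[[[0,0,0],[-0.15,-0.32,0],1],[[0,0,0],[-0.31,-0.65,0],1],[[0,0,0],[-0.43,-0.88,0],1],[[0,0,0],[-0.475,-0.975,0],1],[[0,0,0],[-0.475,-0.975,0],1],[[0,0,0],[-0.475,-0.975,0],1]]'

```text
time: 29.82
tool_pos: [0.4541, -0.3143, 0.1274]
tcp_rot: [-3.133, -0.216, 0.001]
wrist_force: [0.1, -0.2, -1.2]
width: 0.596
```

Call:
move_arm --deltas '[[[0,0,0],[0.01,-0.005,-0.15],1],[[0,0,0],[0.01,-0.005,-0.35],1],[[0,0,0],[0.01,-0.005,-0.5],1],[[0,0,0],[0.01,-0.005,-0.56],1],[[0,0,0],[0.01,-0.005,-0.58],1],[[0,0,0],[0.01,-0.005,-0.58],1]]'

```text
time: 30.58
tool_pos: [0.4555, -0.3158, 0.0701]
tcp_rot: [3.134, 0.215, 0.001]
wrist_force: [-0.4, -0.1, -1.0]
width: 0.6
```

Call:
move_arm --deltas '[[[0,0,0],[0,0,-0.015],1],[[0,0,0],[0,0,-0.03],1],[[0,0,0],[0,0,-0.03],1]]'

```text
time: 30.95
tool_pos: [0.4554, -0.3159, 0.0673]
tcp_rot: [3.134, 0.215, 0.001]
wrist_force: [-0.2, -0.3, -0.5]
width: 0.599
```

Call:
move_arm --deltas '[[[0,0,0],[0,0,-0.01],1],[[0,0,0],[0,0,-0.01],1],[[0,0,0],[0,0,-0.01],1]]'

```text
time: 31.32
tool_pos: [0.4554, -0.3159, 0.0673]
tcp_rot: [3.134, 0.215, 0.001]
wrist_force: [-3.2, 0.7, 7.4]
width: 0.599
```

Call:
move_arm --deltas '[[[0,0,0],[0,0,0],-1],[[0,0,0],[0,0,0],-1],[[0,0,0],[0,0,0],-1],[[0,0,0],[0,0,0.1],-1],[[0,0,0],[0,0,0.4],-1],[[0,0,0],[0,0,0.7],-1],[[0,0,0],[0,0,1],-1]]'

```text
time: 32.2
tool_pos: [0.4552, -0.3156, 0.1674]
tcp_rot: [3.134, 0.215, 0.001]
wrist_force: [0.2, -0.1, -0.5]
width: 1.001
```

Call:
move_arm --deltas '[[[0,0,0],[0,0.33,0.1],-1],[[0,0,0],[0,0.66,0.2],-1],[[0,0,0],[0,1,0.2],-1]]'

```text
time: 32.58
tool_pos: [0.456, -0.2153, 0.1878]
tcp_rot: [3.133, 0.214, 0.004]
wrist_force: [0.9, 0.7, 0.3]
width: 1.001
```

Call:
move_arm --deltas '[[[0,0,0],[0,0.33,0],-1],[[0,0,0],[0,0.66,0],-1],[[0,0,0],[0,1,0],-1]]'

```text
time: 32.95
tool_pos: [0.4552, -0.1146, 0.1866]
tcp_rot: [3.134, 0.214, 0.002]
wrist_force: [-0.1, 0.3, -0.3]
width: 1.002
```

Call:
move_arm --deltas '[[[0,0,0],[0,0.33,0],-1],[[0,0,0],[0,0.66,0],-1],[[0,0,0],[0,1,0],-1]]'

```text
time: 33.33
tool_pos: [0.4552, -0.0146, 0.1866]
tcp_rot: [3.134, 0.215, 0.002]
wrist_force: [1.1, -0.4, 1.0]
width: 1.001
```

Call:
move_arm --deltas '[[[0,0,0],[0,0.33,0],-1],[[0,0,0],[0,0.66,0],-1],[[0,0,0],[0,1,0],-1]]'

```text
time: 33.7
tool_pos: [0.4553, 0.0855, 0.1866]
tcp_rot: [-3.134, -0.215, -0.002]
wrist_force: [1.3, -0.7, -0.7]
width: 0.998
```

Call:
move_arm --deltas '[[[0,0,0],[-0.13,0.33,0],-1],[[0,0,0],[-0.26,0.66,0],-1],[[0,0,0],[-0.4,1,0],-1]]'

```text
time: 34.08
tool_pos: [0.4149, 0.1855, 0.1866]
tcp_rot: [-3.134, -0.215, -0.002]
wrist_force: [0.5, -0.2, 0.8]
width: 1.002
```

Call:
move_arm --deltas '[[[0,0,0],[0,0.33,0],-1],[[0,0,0],[0,0.66,0],-1],[[0,0,0],[0,1,0],-1],[[0,0,0],[0,1,0],-1]]'

```text
time: 34.58
tool_pos: [0.4152, 0.2864, 0.1866]
tcp_rot: [-3.133, -0.219, -0.002]
wrist_force: [-0.6, 0.1, 1.2]
width: 0.999
```

```bash
python3 - <<'E'
from h import *
im=[]
for n in("top","side"):
    p,d=read_camera(n);C=cloud(n,d);np.savez(n+"1.npz",p=p,d=d)
    m=mask(p,"green",90)&(C[...,2]>.095)&(C[...,2]<.12)&(abs(C[...,0]-.455)<.06)&(abs(C[...,1]+.315)<.06)
    if m.sum(): P=C[m];print(n,"sample",m.sum(),P.mean(0).round(4),((P.max(0)+P.min(0))/2).round(4))
    for col,c in(("blue",(.599,.0535)),("red",(.6183,-.0885)),("yellow",(.5225,-.03))):
        m=mask(p,col,90,40)&(abs(C[...,2]-.014)<.0045)&(np.hypot(C[...,0]-c[0],C[...,1]-c[1])<.062)
        k,l,st,ce=cv2.connectedComponentsWithStats(m.astype(np.uint8));i=1+np.argmax(st[1:,4])
        v,u=np.nonzero(l==i);P=ray(n,np.c_[u,v],.014)[:,:2]
        print(n,col,st[i,4],ray(n,ce[i],.014)[0].round(4),cv2.minAreaRect((P*1000).astype(np.float32)))
    im.append(cv2.resize(p,(400,300)))
cv2.imwrite("pics/b.png",np.hstack(im)[:,:,::-1])
E
```

```text
top sample 328 [ 0.4549 -0.3175  0.1053] [ 0.455  -0.3172  0.1054]
top blue 911 [0.5982 0.0529 0.014 ] ((598.7842407226562, 53.35446548461914), (76.79912567138672, 76.51253509521484), 7.877671718597412)
top red 908 [ 0.618  -0.0893  0.014 ] ((618.618896484375, -89.16260528564453), (76.99308013916016, 76.73002624511719), 7.765731334686279)
top yellow 955 [ 0.522  -0.0301  0.014 ] ((522.7166748046875, -30.102577209472656), (77.08076477050781, 77.03512573242188), 7.927208423614502)
side sample 767 [ 0.4543 -0.318   0.1061] [ 0.4544 -0.3175  0.106 ]
side blue 1012 [0.5981 0.0519 0.014 ] ((598.3694458007812, 53.17595291137695), (78.43312072753906, 78.98060607910156), 7.819307804107666)
side red 1315 [ 0.618  -0.0895  0.014 ] ((618.2673950195312, -88.10202026367188), (78.88874816894531, 76.24044036865234), 7.882715225219727)
side yellow 1245 [ 0.5221 -0.0318  0.014 ] ((522.2783813476562, -30.388286590576172), (78.86104583740234, 79.30584716796875), 7.921955585479736)
```

View pics/b.png

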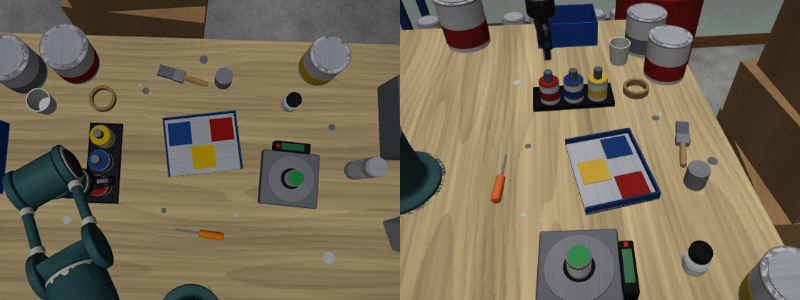

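Sample is on the spot, about 2 mm off in y. Camera y reads about 1.5 mm below the robot's y, so I'll allow for that. Red tin next.

Call:
move_arm --deltas '[[[0,0,0],[0,0.22,0],-1],[[0,0,0],[0,0.22,-0.25],-1],[[0,0,0],[0,0.22,-0.5],-1],[[0,0,0],[0,0.22,-0.75],-1],[[0,0,0],[0,0.22,-0.95],-1],[[0,0,0],[0,0.22,-0.98],-1],[[0,0,0],[0,0.22,-0.98],1],[[0,0,0],[0,0.22,-0.98],1],[[0,0,0],[0,0.22,-0.98],1],[[0,0,0],[0,0.22,-0.98],1],[[0,0,0],[0,0.22,-0.98],1],[[0,0,0],[0,0.22,-0.98],1]]' --grip_force 50

```text
time: 36.17
tool_pos: [0.4159, 0.3072, 0.0888]
tcp_rot: [-3.133, -0.215, -0.003]
wrist_force: [-0.9, 2.3, 5.7]
width: 0.308
```

Call:
move_arm --deltas '[[[0,0,0],[0,0,0.06],1],[[0,0,0],[0,0,0.25],1],[[0,0,0],[0,0,0.5],1],[[0,0,0],[0,0,0.75],1],[[0,0,0],[0,0,1],1]]'

```text
time: 36.8
tool_pos: [0.4138, 0.3052, 0.1869]
tcp_rot: [3.132, 0.215, -0.005]
wrist_force: [-0.7, -0.1, -3.5]
width: 0.311
```

Call:
move_arm --deltas '[[[0,0,0],[0.05,-0.1,0.05],1],[[0,0,0],[0.17,-0.33,0.1],1],[[0,0,0],[0.34,-0.66,0.1],1],[[0,0,0],[0.51,-0.985,0.1],1]]'

```text
time: 37.3
tool_pos: [0.4653, 0.2057, 0.1957]
tcp_rot: [3.132, 0.216, -0.005]
wrist_force: [-0.6, -0.1, -4.0]
width: 0.308
```

Call:
move_arm --deltas '[[[0,0,0],[0.17,-0.33,0],1],[[0,0,0],[0.34,-0.66,0],1],[[0,0,0],[0.51,-0.985,0],1]]'

```text
time: 37.67
tool_pos: [0.5161, 0.1071, 0.1955]
tcp_rot: [3.133, 0.214, -0.006]
wrist_force: [0.4, 0.6, -2.8]
width: 0.312
```

Call:
move_arm --deltas '[[[0,0,0],[0.17,-0.33,0],1],[[0,0,0],[0.34,-0.66,0],1],[[0,0,0],[0.51,-0.985,0],1]]'

```text
time: 38.05
tool_pos: [0.5669, 0.0088, 0.1954]
tcp_rot: [3.134, 0.214, -0.006]
wrist_force: [0.4, 1.0, -3.9]
width: 0.308
```

Call:
move_arm --deltas '[[[0,0,0],[0.17,-0.33,0],1],[[0,0,0],[0.34,-0.66,0],1],[[0,0,0],[0.45,-0.88,0],1],[[0,0,0],[0.5,-0.98,0],1],[[0,0,0],[0.5,-0.98,-0.2],1],[[0,0,0],[0.5,-0.98,-0.5],1],[[0,0,0],[0.5,-0.98,-0.75],1],[[0,0,0],[0.5,-0.98,-0.8],1],[[0,0,0],[0.5,-0.98,-0.8],1],[[0,0,0],[0.5,-0.98,-0.8],1]]'

```text
time: 39.3
tool_pos: [0.6191, -0.0869, 0.1192]
tcp_rot: [3.134, 0.216, 0.004]
wrist_force: [0.5, 0.3, -4.3]
width: 0.311
```

Call:
move_arm --deltas '[[[0,0,0],[-0.01,-0.005,-0.1],1],[[0,0,0],[-0.01,-0.005,-0.16],1],[[0,0,0],[-0.01,-0.005,-0.185],1],[[0,0,0],[-0.01,-0.005,-0.2],1],[[0,0,0],[-0.01,-0.005,-0.2],1]]'

```text
time: 39.92
tool_pos: [0.6173, -0.0874, 0.099]
tcp_rot: [-3.134, -0.215, -0.0]
wrist_force: [-4.2, 1.2, 4.9]
width: 0.314
```

```bash
cat > knobs.py <<'E'
from h import *
s=status.read_state();print(s["tool_pos"].round(4),s["wrist_force"].round(1))
for n in("top","side"):
    p,d=read_camera(n);C=cloud(n,d)
    for col in("red","yellow","blue"):
        # lid ring: all points near lid height
        m=mask(p,col,90,40)&(abs(C[...,2]-.09)<.006)&(abs(C[...,0]-.57)<.12)&(abs(C[...,1]+.02)<.14)
        k,l,st,ce=cv2.connectedComponentsWithStats(m.astype(np.uint8))
        if k<2: continue
        i=1+np.argmax(st[1:,4])
        if st[i,4]>120:
            P=C[l==i];(x,y),r=cv2.minEnclosingCircle((P[:,:2]*1000).astype(np.float32));print(n,col,st[i,4],(round(x,1),round(y,1)),round(r,1),P[:,2].mean().round(4))
E
python3 knobs.py
```

```text
[ 0.6173 -0.0874  0.099 ] [-4.2  1.2  4.9]
top red 181 (605.0, -89.1) 29.2 0.0899
side red 471 (616.0, -90.2) 31.9 0.0904
```

Call:
move_arm --deltas '[[[0,0,0],[0,0,0],-1],[[0,0,0],[0,0,0],-1],[[0,0,0],[0,0,0],-1],[[0,0,0],[0,0,0.1],-1],[[0,0,0],[0,0,0.4],-1],[[0,0,0],[0,0,0.7],-1],[[0,0,0],[0,0,1],-1]]'

```text
time: 40.9
tool_pos: [0.6173, -0.0877, 0.1995]
tcp_rot: [3.134, 0.215, 0.001]
wrist_force: [0.3, -0.2, 0.1]
width: 0.999
```

Call:
move_arm --deltas '[[[0,0,0],[-0.04,0.33,0],-1],[[0,0,0],[-0.07,0.66,0],-1],[[0,0,0],[-0.11,0.98,0],-1]]'

```text
time: 41.28
tool_pos: [0.6064, 0.0112, 0.1989]
tcp_rot: [3.134, 0.214, 0.002]
wrist_force: [0.0, -0.7, -0.3]
width: 0.998
```

Call:
move_arm --deltas '[[[0,0,0],[-0.04,0.33,0],-1],[[0,0,0],[-0.07,0.66,0],-1],[[0,0,0],[-0.11,0.98,0],-1]]'

```text
time: 41.65
tool_pos: [0.5953, 0.1095, 0.1987]
tcp_rot: [-3.134, -0.215, -0.002]
wrist_force: [1.0, 1.0, 0.1]
width: 0.998
```

Call:
move_arm --deltas '[[[0,0,0],[-0.04,0.33,0],-1],[[0,0,0],[-0.07,0.66,0],-1],[[0,0,0],[-0.11,0.98,0],-1]]'

```text
time: 42.02
tool_pos: [0.5843, 0.2076, 0.1987]
tcp_rot: [-3.134, -0.215, -0.002]
wrist_force: [-0.4, -0.3, 0.5]
width: 0.998
```

Call:
move_arm --deltas '[[[0,0,0],[-0.04,0.33,0],-1],[[0,0,0],[-0.07,0.66,0],-1],[[0,0,0],[-0.11,0.98,0],-1],[[0,0,0],[-0.11,0.98,0],-1],[[0,0,0],[-0.11,0.98,0],-1]]'

```text
time: 42.65
tool_pos: [0.5732, 0.3041, 0.1982]
tcp_rot: [3.134, 0.216, 0.001]
wrist_force: [0.1, 0.3, 0.4]
width: 1.003
```

```bash
python3 knobs.py; python3 - <<'E'
from h import *
for n in("top","side"):
    p,d=read_camera(n);C=cloud(n,d)
    m=(C[...,2]>.116)&(C[...,2]<.135)&(abs(C[...,0]-.57)<.12)&(abs(C[...,1]+.02)<.14)
    P=C[m];print(n,P.mean(0).round(4),((P.max(0)+P.min(0))/2).round(4))
E
```

```text
[0.5732 0.3041 0.1982] [0.1 0.3 0.4]
top red 423 (617.0, -89.1) 32.8 0.0892
side red 548 (615.7, -89.6) 32.9 0.09
top [ 0.6159 -0.0881  0.1228] [ 0.616  -0.088   0.1225]
side [ 0.6163 -0.0913  0.123 ] [ 0.6166 -0.0889  0.1215]
```

Call:
move_arm --deltas '[[[0,0,0],[0.015,0.025,-0.3],-1],[[0,0,0],[0.015,0.025,-0.6],-1],[[0,0,0],[0.015,0.025,-0.8],-1]]'

```text
time: 43.22
tool_pos: [0.5741, 0.3059, 0.1161]
tcp_rot: [3.134, 0.213, -0.003]
wrist_force: [0.0, -1.0, 0.4]
width: 1.0
```

Call:
move_arm --deltas '[[[0,0,0],[0,0,-0.2],-1],[[0,0,0],[0,0,-0.29],-1],[[0,0,0],[0,0,-0.29],-1],[[0,0,0],[0,0,-0.29],1],[[0,0,0],[0,0,-0.29],1],[[0,0,0],[0,0,-0.29],1],[[0,0,0],[0,0,-0.29],1],[[0,0,0],[0,0,-0.29],1],[[0,0,0],[0,0,-0.29],1]]'

```text
time: 44.35
tool_pos: [0.5751, 0.3074, 0.0896]
tcp_rot: [-3.133, -0.215, -0.002]
wrist_force: [-1.1, 1.7, 4.9]
width: 0.313
```

Call:
move_arm --deltas '[[[0,0,0],[0,0,0.06],1],[[0,0,0],[0,0,0.25],1],[[0,0,0],[0,0,0.5],1],[[0,0,0],[0,0,0.75],1],[[0,0,0],[0,0,1],1]]'

```text
time: 44.98
tool_pos: [0.5745, 0.3066, 0.1902]
tcp_rot: [3.134, 0.215, -0.0]
wrist_force: [-0.3, 0.3, -2.9]
width: 0.306
```

Call:
move_arm --deltas '[[[0,0,0],[-0.02,-0.1,0.05],1],[[0,0,0],[-0.05,-0.3,0.1],1],[[0,0,0],[-0.09,-0.57,0.1],1],[[0,0,0],[-0.13,-0.84,0.1],1]]'

```text
time: 45.48
tool_pos: [0.5603, 0.22, 0.1973]
tcp_rot: [3.133, 0.214, -0.004]
wrist_force: [0.6, 0.2, -2.7]
width: 0.311
```

Call:
move_arm --deltas '[[[0,0,0],[-0.05,-0.28,0],1],[[0,0,0],[-0.09,-0.56,0],1],[[0,0,0],[-0.13,-0.84,0],1]]'

```text
time: 45.85
tool_pos: [0.5469, 0.1359, 0.1973]
tcp_rot: [3.133, 0.213, -0.004]
wrist_force: [-0.4, 1.1, -2.9]
width: 0.312
```

Call:
move_arm --deltas '[[[0,0,0],[-0.05,-0.28,0],1],[[0,0,0],[-0.09,-0.56,0],1],[[0,0,0],[-0.13,-0.84,0],1]]'

```text
time: 46.22
tool_pos: [0.5336, 0.0522, 0.1974]
tcp_rot: [3.134, 0.213, -0.004]
wrist_force: [-0.2, 0.1, -2.8]
width: 0.31
```

Call:
move_arm --deltas '[[[0,0,0],[-0.05,-0.28,0],1],[[0,0,0],[-0.09,-0.56,0],1],[[0,0,0],[-0.12,-0.75,0],1],[[0,0,0],[-0.13,-0.84,0],1],[[0,0,0],[-0.13,-0.84,-0.2],1],[[0,0,0],[-0.13,-0.84,-0.5],1],[[0,0,0],[-0.13,-0.84,-0.75],1],[[0,0,0],[-0.13,-0.84,-0.8],1],[[0,0,0],[-0.13,-0.84,-0.8],1],[[0,0,0],[-0.13,-0.84,-0.8],1]]'

```text
time: 47.48
tool_pos: [0.5238, -0.0291, 0.1202]
tcp_rot: [3.134, 0.215, 0.004]
wrist_force: [0.7, -0.7, -2.6]
width: 0.309
```

Call:
move_arm --deltas '[[[0,0,0],[0,0,-0.1],1],[[0,0,0],[0,0,-0.16],1],[[0,0,0],[0,0,-0.19],1],[[0,0,0],[0,0,-0.205],1],[[0,0,0],[0,0,-0.21],1],[[0,0,0],[0,0,-0.21],1]]'

```text
time: 48.22
tool_pos: [0.523, -0.0288, 0.0997]
tcp_rot: [-3.134, -0.215, -0.001]
wrist_force: [-3.9, 1.6, 10.4]
width: 0.311
```

Call:
move_arm --deltas '[[[0,0,0],[0,0,0],-1],[[0,0,0],[0,0,0],-1],[[0,0,0],[0,0,0],-1],[[0,0,0],[0,0,0.1],-1],[[0,0,0],[0,0,0.4],-1],[[0,0,0],[0,0,0.7],-1],[[0,0,0],[0,0,1],-1]]'

```text
time: 49.1
tool_pos: [0.5227, -0.0291, 0.1994]
tcp_rot: [3.134, 0.215, 0.001]
wrist_force: [0.7, -1.4, 0.1]
width: 1.0
```

Call:
move_arm --deltas '[[[0,0,0],[-0.02,0.28,0],-1],[[0,0,0],[-0.05,0.56,0],-1],[[0,0,0],[-0.07,0.84,0],-1]]'

```text
time: 49.48
tool_pos: [0.5158, 0.0556, 0.1987]
tcp_rot: [-3.134, -0.214, -0.002]
wrist_force: [-0.1, -0.4, -0.2]
width: 0.999
```

Call:
move_arm --deltas '[[[0,0,0],[-0.02,0.28,0],-1],[[0,0,0],[-0.05,0.56,0],-1],[[0,0,0],[-0.07,0.84,0],-1]]'

```text
time: 49.85
tool_pos: [0.5087, 0.1398, 0.1985]
tcp_rot: [-3.134, -0.215, -0.001]
wrist_force: [-0.4, -0.1, 0.4]
width: 1.0
```

Call:
move_arm --deltas '[[[0,0,0],[-0.02,0.28,0],-1],[[0,0,0],[-0.05,0.56,0],-1],[[0,0,0],[-0.07,0.84,0],-1]]'

```text
time: 50.22
tool_pos: [0.5016, 0.2239, 0.1985]
tcp_rot: [-3.134, -0.215, -0.001]
wrist_force: [0.3, 0.1, 0.8]
width: 0.997
```

Call:
move_arm --deltas '[[[0,0,0],[-0.02,0.28,0],-1],[[0,0,0],[-0.05,0.56,0],-1],[[0,0,0],[-0.07,0.84,0],-1],[[0,0,0],[-0.07,0.84,0],-1],[[0,0,0],[-0.07,0.84,0],-1]]'

```text
time: 50.85
tool_pos: [0.4946, 0.3065, 0.198]
tcp_rot: [3.134, 0.215, 0.0]
wrist_force: [-0.9, -0.0, 0.2]
width: 1.003
```

```bash
python3 knobs.py
```

```text
[0.4946 0.3065 0.198 ] [-0.9 -0.   0.2]
top red 426 (617.6, -89.7) 33.1 0.0891
top yellow 468 (524.1, -30.0) 32.8 0.0891
side red 548 (616.4, -88.3) 33.3 0.0899
side yellow 506 (524.2, -30.2) 33.4 0.0899
```

Call:
move_arm --deltas '[[[0,0,0],[0,0.005,-0.3],-1],[[0,0,0],[0,0.005,-0.6],-1],[[0,0,0],[0,0.005,-0.8],-1]]'

```text
time: 51.32
tool_pos: [0.4941, 0.3062, 0.1163]
tcp_rot: [3.133, 0.213, -0.002]
wrist_force: [-0.3, -0.2, -0.0]
width: 1.001
```

Call:
move_arm --deltas '[[[0,0,0],[0,0,-0.2],-1],[[0,0,0],[0,0,-0.29],-1],[[0,0,0],[0,0,-0.29],-1],[[0,0,0],[0,0,-0.29],1],[[0,0,0],[0,0,-0.29],1],[[0,0,0],[0,0,-0.29],1],[[0,0,0],[0,0,-0.29],1],[[0,0,0],[0,0,-0.29],1],[[0,0,0],[0,0,-0.29],1]]'

```text
time: 52.45
tool_pos: [0.4951, 0.308, 0.0896]
tcp_rot: [-3.133, -0.215, -0.002]
wrist_force: [-1.7, 1.9, 4.5]
width: 0.309
```

Call:
move_arm --deltas '[[[0,0,0],[0,0,0.06],1],[[0,0,0],[0,0,0.25],1],[[0,0,0],[0,0,0.5],1],[[0,0,0],[0,0,0.75],1],[[0,0,0],[0,0,1],1]]'

```text
time: 53.08
tool_pos: [0.4943, 0.307, 0.19]
tcp_rot: [3.134, 0.215, -0.001]
wrist_force: [0.3, 0.4, -3.9]
width: 0.311
```

Call:
move_arm --deltas '[[[0,0,0],[0.04,-0.1,0.05],1],[[0,0,0],[0.12,-0.3,0.1],1],[[0,0,0],[0.23,-0.57,0.1],1],[[0,0,0],[0.345,-0.84,0.1],1]]'

```text
time: 53.58
tool_pos: [0.5288, 0.2208, 0.1973]
tcp_rot: [3.133, 0.214, -0.004]
wrist_force: [0.6, 0.3, -4.1]
width: 0.308
```

Call:
move_arm --deltas '[[[0,0,0],[0.12,-0.28,0],1],[[0,0,0],[0.23,-0.56,0],1],[[0,0,0],[0.345,-0.84,0],1]]'

```text
time: 53.95
tool_pos: [0.563, 0.1365, 0.1971]
tcp_rot: [3.133, 0.213, -0.005]
wrist_force: [-0.1, 0.3, -4.0]
width: 0.31
```

Call:
move_arm --deltas '[[[0,0,0],[0.12,-0.28,0],1],[[0,0,0],[0.23,-0.56,0],1],[[0,0,0],[0.31,-0.75,0],1],[[0,0,0],[0.345,-0.84,0],1],[[0,0,0],[0.345,-0.84,-0.2],1],[[0,0,0],[0.345,-0.84,-0.5],1],[[0,0,0],[0.345,-0.84,-0.75],1],[[0,0,0],[0.345,-0.84,-0.8],1],[[0,0,0],[0.345,-0.84,-0.8],1],[[0,0,0],[0.345,-0.84,-0.8],1]]'

```text
time: 55.2
tool_pos: [0.5991, 0.0558, 0.12]
tcp_rot: [-3.134, -0.216, -0.004]
wrist_force: [0.2, -0.4, -3.2]
width: 0.308
```

Descend to contact with a 1 mm y correction, release, and back off well clear.

Call:
move_arm --deltas '[[[0,0,0],[0,-0.015,-0.1],1],[[0,0,0],[0,-0.015,-0.16],1],[[0,0,0],[0,-0.015,-0.19],1],[[0,0,0],[0,-0.015,-0.2],1],[[0,0,0],[0,-0.015,-0.205],1],[[0,0,0],[0,-0.015,-0.205],1]]'

```text
time: 55.95
tool_pos: [0.5984, 0.054, 0.0997]
tcp_rot: [-3.134, -0.215, -0.001]
wrist_force: [-3.3, 1.0, 4.5]
width: 0.312
```

Call:
move_arm --deltas '[[[0,0,0],[0,-0.015,0],-1],[[0,0,0],[0,-0.015,0],-1],[[0,0,0],[0,-0.015,0],-1],[[0,0,0],[0,0,0.1],-1],[[0,0,0],[0,0,0.4],-1],[[0,0,0],[0,0,0.7],-1],[[0,0,0],[0,0,1],-1]]'

```text
time: 56.82
tool_pos: [0.5983, 0.054, 0.2]
tcp_rot: [-3.134, -0.215, -0.001]
wrist_force: [0.7, 0.5, 1.1]
width: 1.0
```

Call:
move_arm --deltas '[[[0,0,0],[-0.3,0.33,0],-1],[[0,0,0],[-0.6,0.66,0],-1],[[0,0,0],[-0.9,1,0],-1]]'

```text
time: 57.2
tool_pos: [0.5076, 0.1548, 0.1993]
tcp_rot: [-3.134, -0.214, -0.002]
wrist_force: [-0.1, 0.7, 0.3]
width: 0.999
```

Call:
move_arm --deltas '[[[0,0,0],[-0.2,0.33,0],-1],[[0,0,0],[-0.4,0.66,0],-1],[[0,0,0],[-0.6,1,0],-1],[[0,0,0],[-0.6,1,0],-1]]'

```text
time: 57.7
tool_pos: [0.4471, 0.2559, 0.1991]
tcp_rot: [-3.133, -0.221, -0.001]
wrist_force: [0.5, -0.4, -0.0]
width: 1.003
```

```bash
python3 knobs.py; python3 - <<'E'
from h import *
im=[]
for n in("top","side"):
    p,d=read_camera(n);C=cloud(n,d)
    m=(C[...,2]>.118)&(C[...,2]<.135)&(abs(C[...,0]-.57)<.12)&(abs(C[...,1]+.02)<.14)
    k,l,st,ce=cv2.connectedComponentsWithStats(m.astype(np.uint8))
    for i in range(1,k):
        if st[i,4]>30:
            P=C[l==i];print(n,"knob",ray(n,ce[i],.124)[0].round(4),((P.max(0)+P.min(0))/2).round(4))
    m=mask(p,"green",90)&(C[...,2]>.095)&(C[...,2]<.12)&(abs(C[...,0]-.455)<.06)&(abs(C[...,1]+.315)<.06)
    print("sample",C[m].mean(0).round(4))
    q=p[130:300,210:450] if n=="top" else p[150:420,150:390]
    im.append(cv2.resize(q,None,fx=400/q.shape[1],fy=400/q.shape[1]))
h=max(i.shape[0] for i in im)
im=[cv2.copyMakeBorder(i,0,h-i.shape[0],0,0,cv2.BORDER_CONSTANT) for i in im]
cv2.imwrite("pics/c.png",np.hstack(im)[:,:,::-1])
E
```

```text
[0.4471 0.2559 0.1991] [ 0.5 -0.4 -0. ]
top red 428 (617.5, -88.3) 32.1 0.0893
top yellow 467 (524.3, -30.0) 32.9 0.0893
top blue 437 (598.4, 52.7) 33.2 0.0889
side red 545 (617.3, -89.0) 32.8 0.0899
side yellow 508 (524.2, -29.7) 33.0 0.0899
side blue 409 (598.6, 52.0) 31.9 0.0899
top knob [ 0.6157 -0.0881  0.124 ] [ 0.6164 -0.0879  0.1231]
top knob [0.5977 0.0525 0.124 ] [0.5983 0.0526 0.1237]
top knob [ 0.5234 -0.0298  0.124 ] [ 0.524  -0.0302  0.1231]
sample [ 0.4546 -0.3175  0.1055]
side knob [0.5981 0.0495 0.124 ] [0.5986 0.0504 0.1225]
side knob [ 0.5239 -0.0327  0.124 ] [ 0.524  -0.0312  0.123 ]
side knob [ 0.6163 -0.0915  0.124 ] [ 0.6171 -0.0887  0.1225]
sample [ 0.4543 -0.318   0.106 ]
```

View pics/c.png

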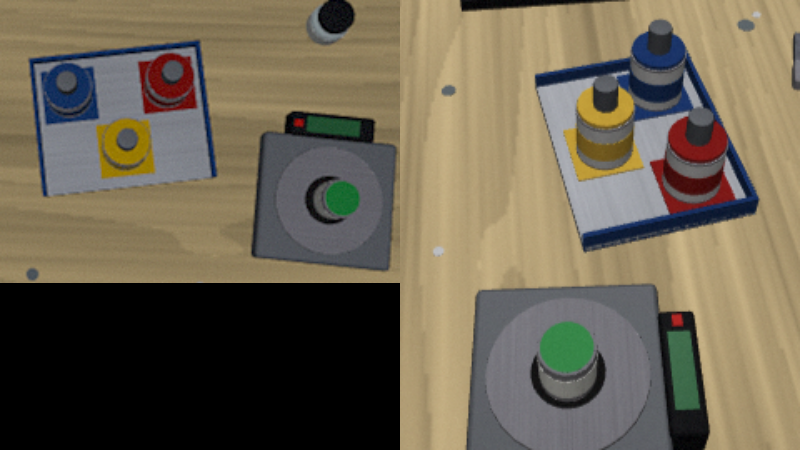

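The picture shows blue (66,90), yellow (127,147) and red (170,82) upright on their own mats, and the sample on the spot (342,198). All offsets are about 2 mm or less, so I'm handing in.

```bash
python3 -c "
from workcell import order;print(order.finish_job())"
```

```text
the job is handed in; nothing more can be done
None
```

The job is handed in, at about 58 s of the 139 s allowed. I moved the three tinter tins into the tray, then the sample onto the scale, then put each tinter tin back on the mat of its own colour. No tin tipped over, and the largest wrist force I saw in the move reports was about 11 N.

The last camera checks, compared with the measured mat and spot centres:

| Item | Offset from centre |
|---|---|
| Blue tin | under 1 mm |
| Red tin | about 1 to 2 mm |
| Yellow tin | about 2 mm |
| Sample on the dark spot | about 2 mm, in y |

- **Disagreement:** the two cameras differ by 1 to 3 mm on some points. Camera y also reads about 1.5 mm below the robot's own reading, which I allowed for on the tinter tins but noticed only after placing the sample.
- **Left as placed:** I did not correct the remaining offsets, as they are about the size of the stated 2 mm camera calibration error.

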